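# Refit the lever of a knife-handle press

## Robot

A 6-joint arm with a two-finger parallel gripper is mounted at the origin on the work surface. World frame = base frame: x ahead of the robot, y to its left, z up, the work surface at z = 0. Lengths are in m, angles in degrees, forces in N, time in s.
With the tool pointing down it reaches from about 0.15 to 0.775 m from the base axis. Payload 6.1 kg.
Tool frame: the origin (TCP) lies between the finger pads; the fingertips stand 11 mm ahead of it and the grasp point (between the pads) lies 8 mm behind it; z points along the fingers, y is the line along which they close (so a half turn about z gives the same grasp; the last joint's range is limited). The gripper opens to 85 mm and grips with 20 to 120 N. Pads are 22 mm wide; open, the fingers measure 114 mm over their backs; the gripper's body (76 mm by 85 mm) begins 54 mm behind the grasp point. The pads swing forward as they close: fully open they stand 13 mm farther back than shut.
Start: joints at [-66.349, 7.208, -2.269, 80.523, 0, 90], TCP at [0.211, -0.481, 0.212] pointing down, gripper open.
Joint ranges: [-155.77, 155.77], [-54.66, 111.73], [-72.52, 77.12], [-102.08, 115.82], [-83.92, 84.16], [-180, 180]. Speed limits (degrees/s): [136.94, 136.94, 172.46, 180, 180, 180].

## Interface

Orientations are given as a 3x3 rotation matrix whose columns are the frame's x, y, z axes.
In Python, from plant import bot, move_gripper, solver, cams, ticket gives the robot as it stands. Calls block until the motion is done:
- bot.move_to(position, orientation): joint-space move of the TCP to a pose.
- bot.movel(position, attitude=None, v=0.15, contact_N=None): straight line of the TCP; attitude=None keeps the orientation; v is the mean speed in m/s. With contact_N (N) it stops when the force on the tool has changed by that much, and returns True; else False.
- bot.move_joints(angles): joint-space move.
- move_gripper(opening, grip_force=None): finger opening in m; grip_force is the grip in N (None keeps the last); returns when the fingers have stopped.
- bot.sleep(seconds).
- solver.solve_ik(position, orientation): joint angles nearest the present ones, or None.
- cams.grab_frame(name): name is "side" or "top"; returns a dict with "pixels" (420x560x3 uint8, blue, green, red), "K" (3x3 intrinsics, pixels), "world_to_cam" (4x4, takes a point from world to camera coordinates). Camera axes: x right, y up, looking along -z (the intrinsics and any distortion apply to the point x, -y, -z); pixel columns grow to the right and rows downward; lengths in m; the calibration is good to about 2 mm. A picture is of the moment at which its call begins. There is no depth.
A pose or a line that the arm cannot do raises bot.PlanningError and nothing moves.
- ticket.sign_off(): hands the job in; it is judged then, once.
Trained networks look in the newest picture that a camera, given by its name, has taken for a name from the list of things; names that differ only in an ending like _2 or _b are one class to them, and where a whole thing is asked for, a point or a joint stands for the part that bears it (a point fixed in the world has none). Each returns a list of dicts, best first, with "score" (0 to 1); they miss things now and then, are a little off and sometimes report something else, mostly with a low value. They report only what shows in the picture. A call takes as long as a camera call. They do not tell look-alikes from the thing itself.
- cams.recognise(camera, thing): "rect" ([left, top, right, bottom] in pixels, round what is visible of it).
- cams.masks_of(camera, thing): "mask" (420x560 bool, what is visible of it) and "rect" ([left, top, right, bottom] in pixels, round what is visible of it).
Readings, each from a call of its own:
- bot.read_time_s(): time.
- bot.read_joint_pos(): joint angles.
- bot.read_qvel(): joint speeds.
- bot.read_effort(): joint torques, N m.
- bot.read_tool_pos(): TCP position.
- bot.read_orientation(): TCP orientation.
- bot.read_ft_force(): force on the tool from outside, world axes, zero at the start.
- bot.read_wrist_torque(): the same for the moment, N m.
- bot.read_width(): finger opening in m.
- bot.read_gripper_force(): force on a finger pad.
Only numpy, scipy, OpenCV 4.12 (cv2) and the standard library are available. Lean on these libraries where they do the work, as an engineer would, in place of code of your own. Each camera call takes 0.05 s, during which the arm holds its last target. There are 200 camera calls.

## Task

Put the drilled lever back on the splined shaft of the blue handle press: with its red handle pointing roughly along the yellow line, feel for the turn at which the splines match, and let it slide fully home without forcing it. Then swing the fitted lever clockwise (seen from above) until its arm rests gently against the red stop post, and let go. Leave the tin, the whetstone and the wooden blank where they are.

Things in the scene. Friction and masses are not known exactly. Their poses are not given: they have to be found in the camera images.
- lever: Loose aluminium lever lying flat, about 0.26 kg, most of it in the hub. Hub: square block 42 x 42 mm, 40 mm high, drilled right through along z. Origin at the centre of the hub's underside, z up along the bore, x along the arm. Above the arm (from 17 mm up) the hub's four flat sides are free to grip, 42 mm across
- bore_top (a point): Lever: centre of the bore at the hub's top face, 40 mm above the underside. The bore has six inward teeth 4 mm wide, over almost its whole height, their inner faces 11 mm from the axis: one lies in the lever's +x direction, the others every 60 degrees
- lever_tip (a point): On the lever's handle, 145 mm from the bore axis along the lever's x, 10 mm above the hub's underside. The arm is a flat bar 16 mm wide, 5 to 15 mm above the underside; the red round handle is 18 mm thick and lies 95 to 157 mm from the bore axis
- stand: The press, fixed, its place and yaw vary: blue base plate 14 mm thick, origin on the bench under the shaft's axis, z up; it spans x -60 to 110, y -100 to 100 mm. Jaws with a wooden handle on the -y side, under 50 mm high. The yellow line runs from the shaft along +y. The red stop post, 13 mm thick, 64 mm high, stands at about x 81, y 30 mm
- shaft_foot (a point): On the shaft's axis at the top of its round dark collar (54 mm wide), 46 mm above the bench: the hub's underside is here when fully home. Axes as stand: they tell nothing of the shaft's turn. The shaft turns with the fitted lever against a stiff friction of 0.15 N m and stays where it is left; rubbing the hub on the keys at up to 10 N does not turn it
- shaft_top (a point): On the axis at the end of the steel shaft, 34 mm above the collar. 20 mm core, full up to 29 mm, then a nose tapering to 14 mm. Six keys, 6 mm wide, 28 mm over all, 60 degrees apart, from the collar up to 28 mm; off the match the hub rides on them there. Play about 1 mm; it slides on only if the turn matches within about 3.5 degrees. The shaft's turn is not measured
- tip_open (a point): Fixed to the press: where lever_tip lies when the fitted lever points exactly along the yellow line. The splines match once in every 60 degrees, so always once within 30 degrees either side of this. More than 80 N between lever and press, even for an instant (a brisk knock on the keys or the collar), harms the splines: touch down at 20 mm/s or less
- tip_stop (a point): Fixed to the press: where lever_tip lies when the fitted lever's arm touches the stop post, 60 degrees clockwise (from above) of tip_open about the shaft
- wax_tin: Bystander: brass-coloured round tin, 60 mm wide, 45 mm high; origin under its centre
- whetstone: Bystander: reddish whetstone 50 x 110 x 25 mm; origin under its centre
- wood_blank: Bystander: dark wooden handle blank with a white end, 38 x 112 x 28 mm; origin underneath, near its centre
There are look-alikes about, which are no part of the job. Of the things that look like the lever, take the one that is farthest from the robot's base at the start.

How it is judged:
By the outcome, as a careful person would: the job done as asked, in the order asked, and still so for the second after the job is handed in, with the robot touching nothing.
It also fails if it takes over 58 s, if anything falls off the work surface, if the arm or the gripper's body presses on something with over 40 N, if the wrist force passes 120 N, or if a joint passes its speed limit or range.

## Working session

There is one attempt and no reset: what is moved stays moved. The work goes in short steps, each a Python script; the robot and the scene stay as the last script left them, time stands still between calls to the robot, and variables do not carry over. Pictures are saved under pics/ and viewed, at most 10 in all, crops included, and the job is handed in when it is done.

```bash
ls; mkdir -p pics
python3 - <<'E'
from plant import bot,cams
import cv2,numpy as np
for c in("top","side"):
    f=cams.grab_frame(c); cv2.imwrite(f"pics/{c}0.png",f["pixels"]); print(c,f["K"].tolist(),np.round(f["world_to_cam"],4).tolist(),[k for k in f])
    for t in("lever","stand","bore_top","lever_tip","shaft_top","wax_tin","whetstone","wood_blank"):
        print(t,[(np.round(d["rect"]).tolist(),round(d["score"],2)) for d in cams.recognise(c,t)][:5])
print(bot.read_time_s())
E
```

```text
pics
top [[440.03447980084724, 0.0, 281.80026414840677], [0.0, 440.03447980084724, 206.60732370461707], [0.0, 0.0, 1.0]] [[-0.0008, -0.9999, -0.0116, -0.0077], [0.9935, -0.0021, 0.1142, -0.5285], [-0.1142, -0.0114, 0.9934, -1.1449], [0.0, 0.0, 0.0, 1.0]] ['pixels', 'K', 'world_to_cam']
lever [([375.0, 196.0, 446.0, 221.0], 0.9), ([365.0, 264.0, 386.0, 333.0], 0.71)]
stand [([198.0, 176.0, 286.0, 264.0], 0.75)]
bore_top [([366.0, 266.0, 384.0, 335.0], 0.85), ([380.0, 196.0, 444.0, 221.0], 0.81)]
lever_tip [([376.0, 200.0, 442.0, 222.0], 0.79), ([366.0, 264.0, 385.0, 330.0], 0.55)]
shaft_top [([200.0, 180.0, 289.0, 264.0], 0.8)]
wax_tin [([317.0, 141.0, 340.0, 162.0], 0.74)]
whetstone [([124.0, 235.0, 163.0, 260.0], 0.87), ([198.0, 182.0, 288.0, 262.0], 0.17)]
wood_blank [([123.0, 171.0, 169.0, 190.0], 0.74)]
side [[449.8346598576778, 0.0, 282.40087202424786], [0.0, 449.8346598576778, 205.6083706065887], [0.0, 0.0, 1.0]] [[-0.9922, -0.1242, -0.007, 0.5129], [0.0752, -0.6436, 0.7617, -0.1017], [-0.0992, 0.7553, 0.6479, -1.1532], [0.0, 0.0, 0.0, 1.0]] ['pixels', 'K', 'world_to_cam']
lever [([285.0, 135.0, 302.0, 170.0], 0.71), ([341.0, 162.0, 396.0, 185.0], 0.58), ([234.0, 219.0, 331.0, 294.0], 0.39)]
stand [([239.0, 217.0, 334.0, 296.0], 0.71)]
bore_top [([338.0, 163.0, 396.0, 181.0], 0.84), ([283.0, 137.0, 303.0, 172.0], 0.59)]
lever_tip [([286.0, 136.0, 305.0, 170.0], 0.78), ([339.0, 162.0, 398.0, 184.0], 0.63)]
shaft_top [([237.0, 219.0, 330.0, 296.0], 0.63)]
wax_tin [([221.0, 174.0, 239.0, 201.0], 0.74), ([235.0, 217.0, 330.0, 294.0], 0.47), ([284.0, 137.0, 302.0, 170.0], 0.42)]
whetstone [([296.0, 321.0, 323.0, 378.0], 0.62)]
wood_blank [([203.0, 314.0, 236.0, 367.0], 0.82)]
0.9
```

View pics/top0.png

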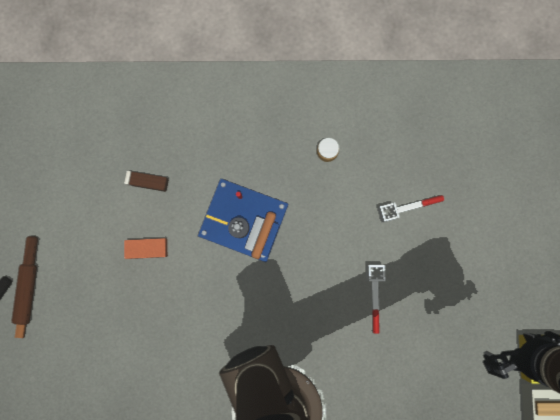

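View pics/side0.png

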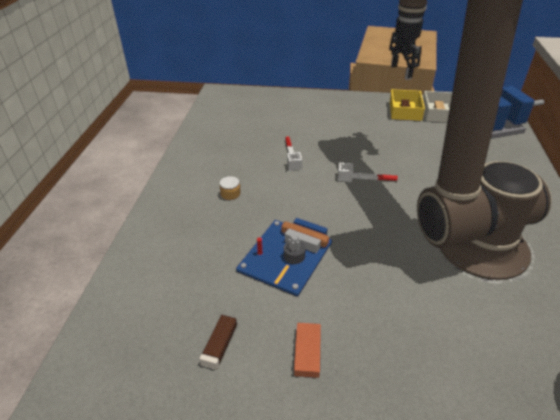

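Lever candidates in the top view are the hub at (389,211) with its handle at (443,200), and the hub at (376,271) with its handle at (376,330). Image up is +x and the base is at about (280,400), so the first is farther away and is my choice. The stand is at (243,220), with its shaft at about (237,227). Yellow runs left to (206,216) and the post is at (239,195). The tin, whetstone and blank are at (328,149), (145,248) and (146,181).

```bash
cat > h.py <<'E'
import numpy as np,cv2
from scipy.optimize import least_squares
def proj(f,P):
    P=np.atleast_2d(P); T=np.array(f["world_to_cam"]); c=P@T[:3,:3].T+T[:3,3]
    q=np.c_[c[:,0],-c[:,1],-c[:,2]]@np.array(f["K"]).T
    return q[:,:2]/q[:,2:]
def back(f,uv,z):
    uv=np.atleast_2d(uv).astype(float); T=np.array(f["world_to_cam"]); R,t=T[:3,:3],T[:3,3]
    d=np.c_[uv,np.ones(len(uv))]@np.linalg.inv(f["K"]).T*[1,-1,-1]
    d=d@R; o=-R.T@t
    return o+d*((z-o[2])/d[:,2])[:,None]
def rz(a):
    c,s=np.cos(a),np.sin(a); return np.array([[c,-s,0],[s,c,0],[0,0,1.]])
def blob(m,near,r):
    yy,xx=np.nonzero(m); k=np.hypot(xx-near[0],yy-near[1])<r
    return np.c_[xx[k],yy[k]]+0.0
E
cat > meas.py <<'E'
from h import *
from plant import cams
F={c:cams.grab_frame(c) for c in("top","side")}
H={c:cv2.cvtColor(F[c]["pixels"],cv2.COLOR_BGR2HSV).astype(int) for c in F}
near={"top":dict(st=(243,220),hub=(389,211),hd=(434,202),post=(239,195)),"side":dict(st=(285,256),hub=(294,159),hd=(289,142),post=(260,245))}
for c in F:
    h,s,v=H[c][...,0],H[c][...,1],H[c][...,2]
    b=blob((h>100)&(h<130)&(s>120)&(v>50),near[c]["st"],75 if c=="top" else 58)
    m=np.zeros((420,560),np.uint8); m[b[:,1].astype(int),b[:,0].astype(int)]=1
    k=cv2.connectedComponentsWithStats(cv2.morphologyEx(m,cv2.MORPH_CLOSE,np.ones((9,9),np.uint8)))
    W=back(F[c],cv2.convexHull(b.astype(np.float32))[:,0],0.014)[:,:2]
    (cx,cy),sz,a=cv2.minAreaRect(W.astype(np.float32)); print(c,"plate",cx,cy,sz,a)
    red=((h<8)|(h>172))&(s>140)&(v>60)
    for n,z,r in(("hd",.010,14),("post",.04,8)):
        p=blob(red,near[c][n],r); print(n,len(p),p.mean(0),back(F[c],p.mean(0),z)[0])
    yl=blob((h>18)&(h<32)&(s>130)&(v>110),near[c]["st"],55)
    w=back(F[c],yl,.0145)[:,:2]; u=np.linalg.svd(w-w.mean(0))[2][0]; print("yellow",len(yl),w.mean(0),np.degrees(np.arctan2(u[1],u[0])))
    hb=blob((s<40)&(v>150),near[c]["hub"],13); print("hub",len(hb),back(F[c],(hb.min(0)+hb.max(0))/2,.04),back(F[c],hb.mean(0),.04))
t=F["top"]["pixels"]; s=F["side"]["pixels"]
def crop(i,x,y,w,k): return cv2.resize(i[y:y+w*3//4,x:x+w],(400,300),interpolation=cv2.INTER_CUBIC)
cv2.imwrite("pics/crop1.png",np.vstack([np.hstack([crop(t,190,175,120,4),crop(t,370,180,80,4)]),np.hstack([crop(s,225,210,120,4),crop(s,260,125,80,4)])]))
E
python3 meas.py
```

```text
top plate 0.4956800937652588 0.09733593463897705 (0.195840984582901, 0.16645850241184235) 69.17478942871094
hd 115 [432.69565217 200.11304348] [ 0.54767983 -0.41733099  0.01      ]
post 20 [238.25 193.95] [0.5615351  0.10718243 0.04      ]
yellow 43 [0.49605474 0.16761947] -110.37748579703471
hub 186 [[ 0.51511568 -0.29533891  0.04      ]] [[ 0.51452826 -0.29677831  0.04      ]]
side plate 0.49133020639419556 0.08916722983121872 (0.23252271115779877, 0.16623152792453766) 69.3391342163086
hd 34 [287.79411765 140.91176471] [ 0.55123209 -0.42133771  0.01      ]
post 50 [259.04 245.14] [0.56114072 0.10558994 0.04      ]
yellow 47 [0.49850595 0.17013974] 69.40806591138981
hub 130 [[ 0.51648596 -0.30369808  0.04      ]] [[ 0.51825025 -0.29977987  0.04      ]]
```

View pics/crop1.png

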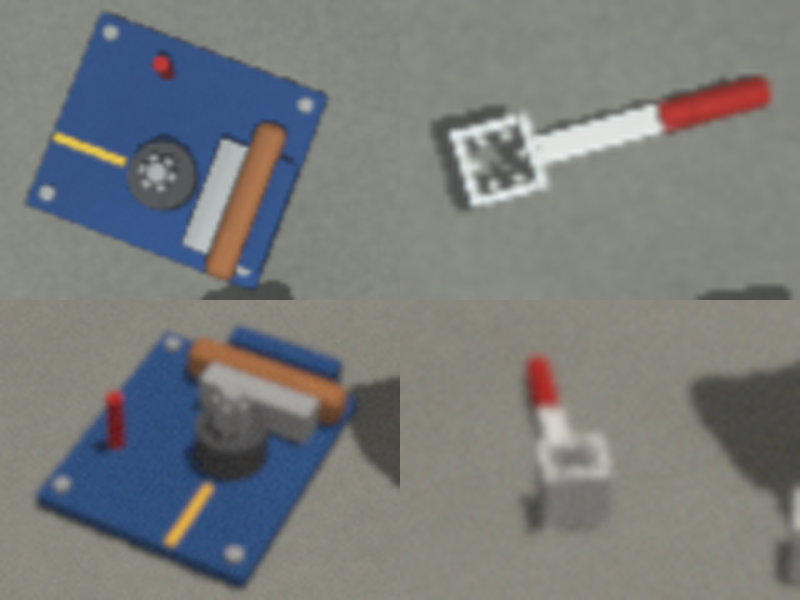

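The crop confirms the choice: an aluminium hub with a toothed bore at (389.5,211.4), and its red handle to the right and slightly up. The other crops show the shaft at (236.5,226.3) in the top view and the stop post at (238,194).

```bash
cat > m2.py <<'E'
from h import *
from plant import cams,bot,solver
F={c:cams.grab_frame(c) for c in("top","side")}
f=F["top"]
print("shaft",back(f,(236.5,226.3),.08),"collar",back(f,(238.25,226.55),.046))
s=F["side"]; print("shaft side",back(s,(225+228/3.333,210+95/3.333),.08),"hub side",back(s,(260+(574-400)/5,125+(454-300)/5),.04))
print("hub",back(f,(389.5,211.35),.04))
# key angle: steel top bright ring
g=cv2.cvtColor(f["pixels"],cv2.COLOR_BGR2GRAY).astype(np.float32)
for z,o in((.074,0),):
  for c0 in back(f,(236.5,226.3),.08)[:,:2]:
    best=[]
    for dx in np.arange(-3,3.1,1)*1e-3:
     for dy in np.arange(-3,3.1,1)*1e-3:
      a=np.radians(np.arange(0,360,3)); tot=0
      for r in(.0115,.013):
        P=np.c_[c0[0]+dx+r*np.cos(a),c0[1]+dy+r*np.sin(a),np.full(len(a),z)]
        uv=proj(f,P).astype(np.float32); val=cv2.remap(g,uv[:,:1],uv[:,1:],cv2.INTER_LINEAR)[:,0]
        tot=tot+(val*np.exp(6j*a)).mean()
      best.append((abs(tot),dx,dy,np.degrees(np.angle(tot))/6))
    best.sort(reverse=True); print(np.round(best[:6],4))
hx=np.array([.5148,-.296]); print("lever yaw",np.degrees(np.arctan2(-.4173+.2965,.5477-.5149)))
E
python3 m2.py
```

```text
shaft [[0.47256895 0.10630892 0.08      ]] collar [[0.47428403 0.10560692 0.046     ]]
shaft side [[0.4759555  0.11313655 0.08      ]] hub side [[ 0.51423267 -0.29110011  0.04      ]]
hub [[ 0.51419304 -0.29268217  0.04      ]]
[[ 2.83719e+01  0.00000e+00  0.00000e+00  1.41143e+01]
 [ 2.70465e+01  0.00000e+00  1.00000e-03  1.40447e+01]
 [ 2.53436e+01  1.00000e-03  0.00000e+00  1.40498e+01]
 [ 2.49392e+01 -1.00000e-03  0.00000e+00  1.43324e+01]
 [ 2.43504e+01  0.00000e+00 -1.00000e-03  1.42190e+01]
 [ 2.42956e+01  1.00000e-03  1.00000e-03  1.40558e+01]]
lever yaw -74.80911420670657
```

```bash
cat >> h.py <<'E'
SH=np.array([.4726,.1063]); YM=44.1; HUB=np.array([.5145,-.293]); YL=-74.8
def tool(yaw,flip=0):
    a=np.radians(yaw+180*flip); y=np.array([-np.sin(a),np.cos(a),0]); z=np.array([0,0,-1.])
    return np.c_[np.cross(y,z),y,z]
E
cat > grasp.py <<'E'
from h import *
from plant import bot,move_gripper,solver,cams
ok=[]
for fl in(0,1):
    qs=[solver.solve_ik([*HUB,.022],tool(YL,fl))]+[solver.solve_ik([*SH,.15],tool(y,fl)) for y in(36,YM,100)]
    j=[None if q is None else round(float(q[5]),1) for q in qs]; print(fl,j)
    if None not in j: ok.append((max(map(abs,j)),fl))
fl=min(ok)[1]; print("flip",fl); open("flip","w").write(str(fl))
R=tool(YL,fl)
bot.move_to([*HUB,.12],R); bot.movel([*HUB,.022],v=.1)
move_gripper(.03,50); print("w",bot.read_width(),bot.read_gripper_force(),bot.read_time_s())
bot.movel([*HUB,.14],v=.12)
bot.move_to([*SH,.15],tool(YM,fl)); bot.sleep(.3)
print(bot.read_time_s(),bot.read_tool_pos(),bot.read_width(),bot.read_ft_force(),bot.read_wrist_torque(),bot.read_joint_pos())
t=cams.grab_frame("top")["pixels"]; s=cams.grab_frame("side")["pixels"]
k=lambda i,x,y:cv2.resize(i[y:y+120,x:x+160],(400,300),interpolation=cv2.INTER_CUBIC)
cv2.imwrite("pics/held.png",np.hstack([k(t,160,140),k(s,205,160)]))
E
python3 grasp.py
```

```text
0 [45.1, -23.3, -31.4, -87.3]
1 [-134.9, 156.7, 148.6, 92.7]
flip 0
w 0.029918700811926997 0.0 4.1917
7.1167 [0.47279918 0.10582312 0.1499141 ] 0.029853752285196974 [ 0.06960398 -0.33619332  0.30159197] [-0.03896378  0.01770649  0.01995317] [ 1.26159069e+01  3.27158251e+00 -1.44293136e+01  7.23075513e+01
  3.83332467e-04 -3.14167658e+01]
```

View pics/held.png

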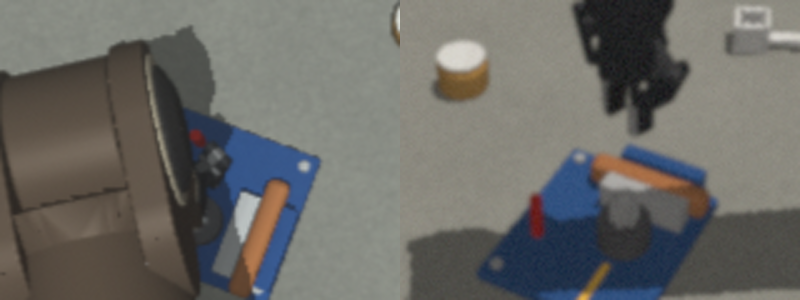

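The gripper is empty: it closed to 30 mm with no force. I'll check where the lever is now.

Run:
```python
from h import *
from plant import cams
t=cams.grab_frame("top"); s=cams.grab_frame("side")
print([ (np.round(d["rect"]).tolist(),d["score"]) for d in cams.recognise("top","lever")],[ (np.round(d["rect"]).tolist(),d["score"]) for d in cams.recognise("side","lever")])
k=lambda i,x,y:cv2.resize(i[y:y+75,x:x+100],(400,300),interpolation=cv2.INTER_CUBIC)
cv2.imwrite("pics/miss.png",np.hstack([k(t["pixels"],355,175),k(s["pixels"],250,120)]))
print(proj(t,[*HUB,.04]),proj(s,[*HUB,.04]))
```

```text
[([366.0, 266.0, 386.0, 335.0], 0.61), ([374.0, 199.0, 444.0, 221.0], 0.56)] [([341.0, 165.0, 396.0, 185.0], 0.96)]
[[389.61749047 211.23398519]] [[294.77766826 155.45258317]]
```

View pics/miss.png

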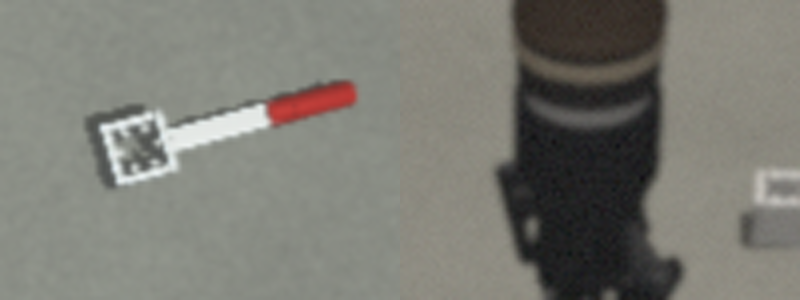

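Run:
```python
from h import *
from plant import bot,move_gripper,solver,cams
t=cams.grab_frame("top"); s=cams.grab_frame("side")
print(proj(s,[[*SH,.139],[*SH,.2]]),proj(t,[*SH,.139]))
R=tool(YL,0)
move_gripper(.085)
bot.move_to([*HUB,.12],R); print(bot.read_tool_pos(),bot.read_width())
r=bot.movel([*HUB,.022],v=.12,contact_N=8); print(r,bot.read_tool_pos(),bot.read_ft_force(),bot.read_time_s())
s=cams.grab_frame("side")["pixels"]
cv2.imwrite("pics/at.png",cv2.resize(s[100:220,220:380],(800,600),interpolation=cv2.INTER_CUBIC))
```

```text
[[295.40782423 218.12622074]
 [295.73190114 197.51859905]] [[233.71997219 224.58323754]]
[ 0.51472128 -0.29231544  0.12008972] 0.0852533768849042
False [ 0.51507179 -0.29316717  0.02281762] [-0.59096283 -0.14679133 -0.28113345] 10.5583
```

View pics/at.png

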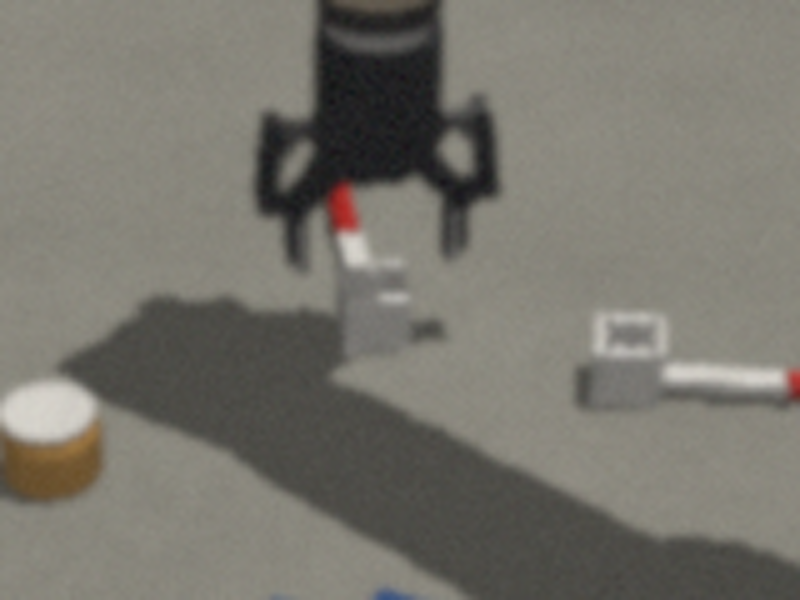

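The side view shows the fingertips at about (295,152), but I expected about (295,161). They are either too high or too far in -y, and the top view will settle which.

Run:
```python
from h import *
from plant import bot,cams
t=cams.grab_frame("top"); s=cams.grab_frame("side")
for z in(.2,.225): print("start tips",proj(t,[.211,-.481,z]),proj(s,[.211,-.481,z]))
print("now",proj(t,[[*HUB,.025],[*HUB,.05]]), proj(s,[[*HUB,.025],[*HUB,.05],[HUB[0],HUB[1]-.03,.025]]))
T=np.array(t["world_to_cam"]);print("cam",-T[:3,:3].T@T[:3,3])
a=cv2.resize(t["pixels"][160:280,340:500],(400,300),interpolation=cv2.INTER_CUBIC)
b=cv2.resize(cv2.imread("pics/side0.png")[0:120,340:500],(400,300),interpolation=cv2.INTER_CUBIC)
c=cv2.resize(cv2.imread("pics/top0.png")[300:420,400:560],(400,300),interpolation=cv2.INTER_CUBIC)
cv2.imwrite("pics/cmp.png",np.vstack([np.hstack([a,b]),np.hstack([c,c*0])]))
```

```text
start tips [[496.49993714 341.1787347 ]] [[398.02908229  85.4380594 ]]
start tips [[502.03681288 343.3982925 ]] [[399.31798108  77.8841403 ]]
now [[388.31585655 211.81635745]
 [390.50397642 210.8373569 ]] [[294.72602098 159.44525554]
 [294.8125001  152.75985471]
 [295.70189519 154.11089771]]
cam [ 0.39435728 -0.02196421  1.19755462]
```

View pics/cmp.png

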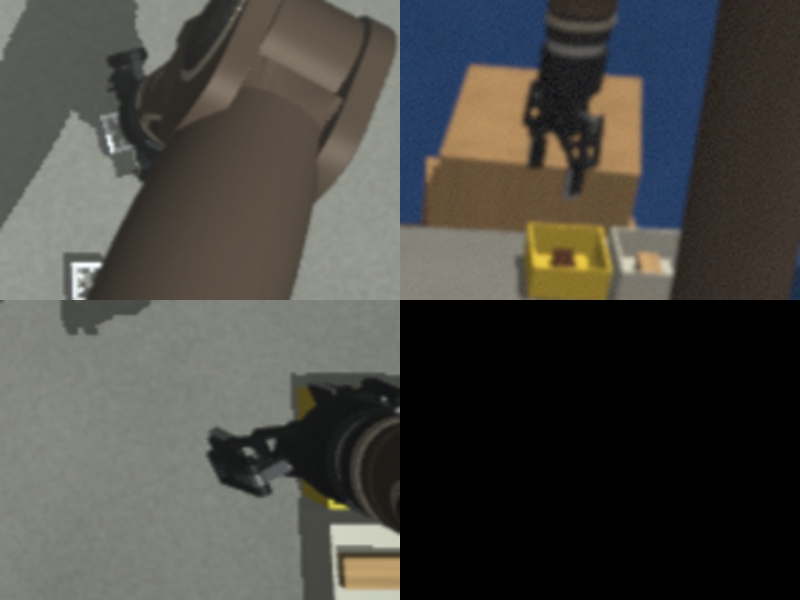

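Both views fit the fingers standing about 3–4 cm higher than the reported TCP suggests. In the top view their midpoint is at about (394,206), in the side view at about (295,152). Next I'll lower them slowly beside the hub until they touch the bench, to measure the offset.

Run:
```python
from h import *
from plant import bot,move_gripper,cams
q=bot.read_joint_pos(); print(q,bot.read_orientation().round(3).tolist())
z=.022; r=False
r=bot.movel([*HUB,-.04],v=.03,contact_N=6)
p=bot.read_tool_pos(); print(r,p,bot.read_ft_force(),bot.read_wrist_torque(),bot.read_time_s())
s=cams.grab_frame("side")["pixels"]; t=cams.grab_frame("top")["pixels"]
cv2.imwrite("pics/at2.png",np.hstack([cv2.resize(s[110:200,240:360],(400,300),interpolation=cv2.INTER_CUBIC),cv2.resize(t[160:250,340:460],(400,300),interpolation=cv2.INTER_CUBIC)]))
```

```text
[-2.96609555e+01  1.79503213e+01 -1.29207418e+01  5.90253243e+01
  1.56816878e-03  4.51403322e+01] [[-0.262, 0.965, 0.002], [0.965, 0.262, -0.001], [-0.001, 0.001, -1.0]]
True [ 0.51443945 -0.29297431 -0.03204939] [-1.55773627 -0.32516017  4.66602338] [0.13320546 0.2010524  0.02908364] 12.3083
```

View pics/at2.png

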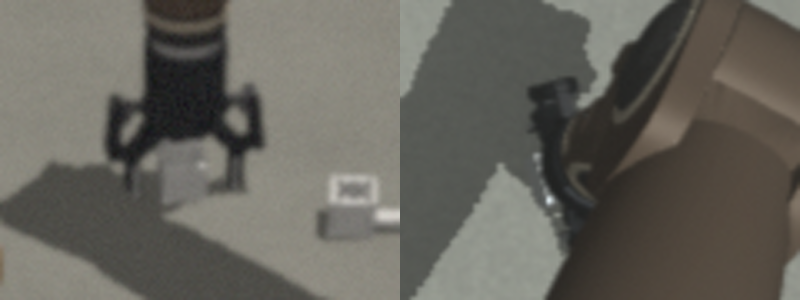

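The side view now shows the fingers straddling the hub with their tips on the bench at about (295,167). Contact came at a reported z of -0.032, so the reported TCP sits about 30 mm lower than described. I'll raise 17 mm and grip.

Run:
```python
from h import *
from plant import bot,move_gripper,cams
bot.movel([*HUB,-.015],v=.05)
move_gripper(.03,50); print("w",bot.read_width(),bot.read_gripper_force(),bot.read_time_s(),bot.read_tool_pos())
if bot.read_width()>.036:
    bot.movel([*HUB,.10],v=.12); print(bot.read_ft_force(),bot.read_wrist_torque())
    bot.move_to([*SH,.09],tool(YM,0)); bot.sleep(.2)
    print(bot.read_time_s(),bot.read_tool_pos(),bot.read_width(),bot.read_ft_force(),bot.read_wrist_torque())
s=cams.grab_frame("side")["pixels"]; t=cams.grab_frame("top")["pixels"]
cv2.imwrite("pics/held2.png",np.hstack([cv2.resize(s[170:305,215:395],(400,300),interpolation=cv2.INTER_CUBIC),cv2.resize(t[150:285,160:340],(400,300),interpolation=cv2.INTER_CUBIC)]))
```

```text
w 0.04135297825876494 51.42875790596008 13.3917 [ 0.51461909 -0.29297484 -0.01504151]
[ 0.205323    0.08246947 -2.96438069] [0.06505255 0.07662415 0.01877697]
16.1917 [0.47294782 0.10564074 0.08993888] 0.04160235087865301 [ 0.70892117 -0.48448119 -3.33459114] [-0.02771284  0.02602998  0.01856685]
```

View pics/held2.png

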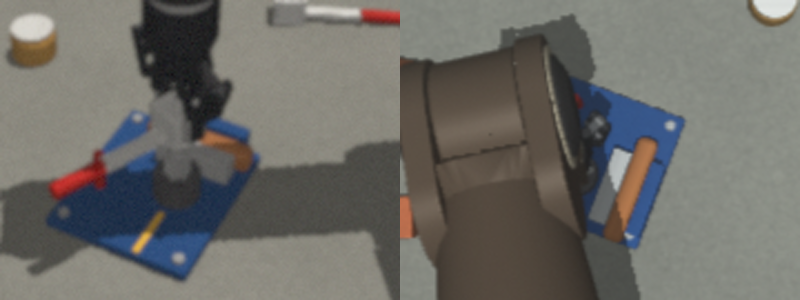

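The lever is held at width 41.5 mm, hovering over the shaft with the red handle at about (243,253) in the side view. Next is a gentle descent.

```bash
cat > d.py <<'E'
from h import *
from plant import bot,move_gripper
R=tool(YM,0)
f0=bot.read_ft_force(); 
r=bot.movel([*SH,.070],v=.05,contact_N=5); print(r)
r=bot.movel([*SH,.054],v=.012,contact_N=5)
print(r,bot.read_time_s(),bot.read_tool_pos(),bot.read_ft_force()-f0,bot.read_wrist_torque())
E
python3 d.py
```

```text
False
False 18.325 [0.47297045 0.10609928 0.05420132] [ 2.59384589 -3.0268931   1.81455272] [-0.73326074 -0.60592008  0.03528652]
```

```bash
cat > d2.py <<'E'
from h import *
from plant import bot,move_gripper
c=SH.copy(); fh=np.array([.709,-.484,-3.33])
z=.054
while z>.0285:
    f=bot.read_ft_force()-fh
    c=c+np.clip(f[:2]*1e-4,-.0005,.0005)
    z=z-.004 if z>.035 else z-.0015
    r=bot.movel([*c,z],v=.015,contact_N=12)
    p=bot.read_tool_pos(); f=bot.read_ft_force()-fh
    print(r,np.round(z,4),p.round(4),f.round(1),bot.read_wrist_torque().round(2),round(bot.read_time_s(),2))
    if r or f[2]>8: break
print(c)
E
python3 d2.py
```

```text
False 0.05 [0.473  0.106  0.0497] [ 3.4 -2.7 -0.8] [-0.71 -0.82  0.07] 18.74
False 0.046 [0.473  0.1058 0.0456] [ 2.8 -2.2 -1.3] [-0.44 -0.7   0.01] 19.16
False 0.042 [0.473  0.1057 0.0417] [ 0.7  0.6 -0.6] [-0.19 -0.39  0.06] 19.57
False 0.038 [0.4732 0.1057 0.0378] [-0.8 -0.2 -0.4] [-0.08 -0.15 -0.04] 19.99
False 0.034 [0.4733 0.1056 0.0339] [-0.7  1.2 -0.3] [-0.08 -0.02  0.02] 20.41
False 0.0325 [0.4732 0.1057 0.0324] [-0.1 -1.  -0.4] [-0.1  -0.02 -0.01] 20.66
False 0.031 [0.4732 0.1057 0.031 ] [-0.6 -0.3  0.5] [-0.03 -0.04  0.  ] 20.91
False 0.0295 [0.4733 0.1057 0.0309] [-5.2  0.8 12.3] [-0.24  0.96 -0.02] 21.16
[0.47324026 0.10557863]
```

The lever slid home: a firm stop at z = 0.031, which is the grasp height plus 46 mm. I'll release it, then push the handle clockwise with closed fingers, feeling for the post.

```bash
cat > sw.py <<'E'
from h import *
from plant import bot,move_gripper,cams
C=np.array([.4729,.1059]); r0=.130
bot.movel([.47324,.10558,.0312],v=.05); move_gripper(.075)
bot.movel([.47324,.10558,.12],v=.12); move_gripper(0.0)
def pose(yaw,t):
    a=np.radians(yaw); return C+r0*np.array([np.cos(a),np.sin(a)])+t*np.array([-np.sin(a),np.cos(a)])
t=.036
bot.move_to([*pose(44.1,t),.10],tool(44.1-90)); bot.movel([*pose(44.1,t),.030],v=.08,contact_N=8)
bot.sleep(.2); f0=bot.read_ft_force(); yaw=44.1; print(bot.read_time_s(),f0)
s=cams.grab_frame("side")["pixels"]; cv2.imwrite("pics/push.png",cv2.resize(s[170:305,215:395],(720,540),interpolation=cv2.INTER_CUBIC))
while t>.020:
    t-=.004; bot.movel([*pose(yaw,t),.030],v=.04,contact_N=4)
print("appr",bot.read_ft_force()-f0)
while yaw>0 and bot.read_time_s()<48:
    yaw-=3 if yaw>18 else 1
    r=bot.movel([*pose(yaw,t),.030],tool(yaw-90),v=.035,contact_N=4)
    f=bot.read_ft_force()-f0; a=np.radians(yaw); ft=f[:2]@[-np.sin(a),np.cos(a)]
    print(r,round(yaw,1),round(float(ft),2),f.round(1),round(bot.read_time_s(),2))
    if ft>3.5: break
E
python3 sw.py
```

```text
26.1833 [-0.26307753 -0.08129382 -1.1930695 ]
appr [0.51246573 0.03336957 0.87429514]
False 41.1 0.42 [-0.3  0.3  1.5] 27.58
False 38.1 0.72 [-0.7  0.4  1.3] 27.93
False 35.1 0.49 [-0.   0.6  0.8] 28.28
False 32.1 0.64 [0.2 0.9 0.4] 28.63
False 29.1 1.8 [0.4 2.3 1.1] 28.98
False 26.1 1.01 [0.8 1.5 0.7] 29.33
False 23.1 0.18 [0.8 0.5 0.6] 29.68
False 20.1 0.92 [0.4 1.1 0.9] 30.03
False 17.1 1.12 [0.3 1.3 1.2] 30.38
False 16.1 0.76 [0.5 0.9 0.9] 30.63
False 15.1 0.8 [-0.   0.8  1.4] 30.88
False 14.1 1.02 [0.5 1.2 1. ] 31.13
False 13.1 0.99 [1.3 1.3 1.3] 31.38
False 12.1 0.27 [0.7 0.4 1.6] 31.63
False 11.1 1.51 [1.6 1.9 0.8] 31.88
False 10.1 -0.02 [1.7 0.3 1.5] 32.13
False 9.1 1.1 [0.7 1.2 1.4] 32.38
False 8.1 7.94 [-0.9  7.9  1.6] 32.63
```

View pics/push.png

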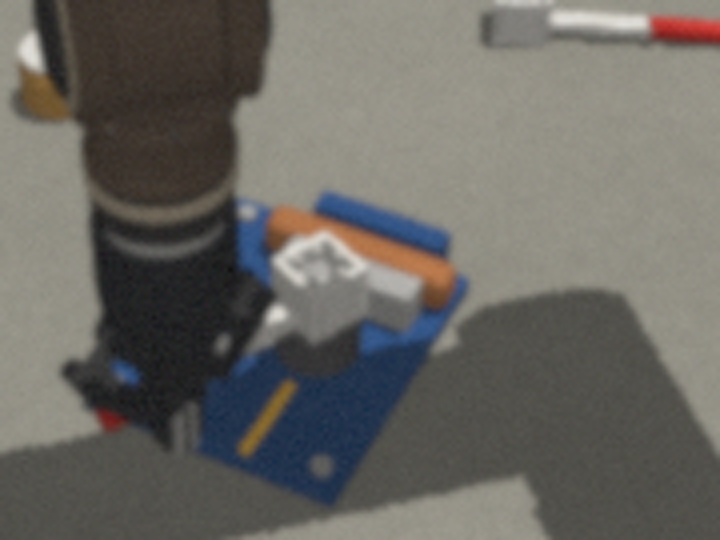

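The push image shows the hub seated on the collar, with the fingers beside the red handle. Contact with the post came at about 8.5–9°, against an expected 9.4°. I've used all 10 views, so I'll back off and check numerically.

Run:
```python
from h import *
from plant import bot,cams
C=np.array([.4729,.1059]); a=np.radians(8.1)
P=lambda t:C+.13*np.array([np.cos(a),np.sin(a)])+t*np.array([-np.sin(a),np.cos(a)])
bot.movel([*P(.05),.030],v=.06); bot.movel([*P(.05),.15],v=.15)
q=np.array(bot.read_joint_pos()); q[0]=75; bot.move_joints(q)
for c in("top","side"):
    f=cams.grab_frame(c); H=cv2.cvtColor(f["pixels"],cv2.COLOR_BGR2HSV).astype(int)
    red=((H[...,0]<8)|(H[...,0]>172))&(H[...,1]>140)&(H[...,2]>60)
    e=proj(f,[*(C+.126*np.array([np.cos(np.radians(9.4)),np.sin(np.radians(9.4))])),.06])[0]
    p=blob(red,e,16); w=back(f,p,.060)[:,:2]
    print(c,e,len(p),w.mean(0),np.degrees(np.arctan2(*(w.mean(0)-C)[::-1])),np.hypot(*(w.mean(0)-C)))
    g=blob((H[...,1]<40)&(H[...,2]>150),proj(f,[*C,.086])[0],11); print("hub",len(g),back(f,(g.min(0)+g.max(0))/2,.086))
    for t in("wax_tin","whetstone","wood_blank"): print(t,[np.round(d["rect"]).tolist() for d in cams.recognise(c,t)][:1])
print(bot.read_time_s())
```

```text
top [230.21125426 179.42208196] 126 [0.5962916  0.12621571] 9.349537486522886 0.12505284488182222
hub 182 [[0.4741808  0.10691078 0.086     ]]
wax_tin [[316.0, 138.0, 338.0, 163.0]]
whetstone [[125.0, 236.0, 165.0, 260.0]]
wood_blank [[123.0, 172.0, 172.0, 187.0]]
side [242.42045992 244.18379312] 135 [0.59780037 0.13112641] 11.418545337126082 0.12742241908492394
hub 162 [[0.47034944 0.10846113 0.086     ]]
wax_tin [[226.0, 176.0, 239.0, 202.0]]
whetstone [[294.0, 324.0, 321.0, 377.0]]
wood_blank [[200.0, 315.0, 236.0, 362.0]]
36.8083
```

Run:
```python
from h import *
from plant import bot,cams
C=np.array([.4729,.1059])
for c in("top","side"):
    f=cams.grab_frame(c); H=cv2.cvtColor(f["pixels"],cv2.COLOR_BGR2HSV).astype(int)
    red=((H[...,0]<8)|(H[...,0]>172))&(H[...,1]>140)&(H[...,2]>60)
    e=proj(f,[*(C+.13*np.array([.987,.16])),.06])[0]
    w=back(f,blob(red,e,25),.060)[:,:2]-C; w=w[(np.hypot(*w.T)>.09)]
    r=np.hypot(*w.T); th=np.degrees(np.arctan2(w[:,1],w[:,0]))
    for lo in(.1,.115,.13,.145): k=(r>lo)&(r<lo+.015); print(c,lo,k.sum(),th[k].mean().round(2),th[k].min().round(1),th[k].max().round(1))
```

```text
top 0.1 31 9.89 5.7 13.5
top 0.115 32 9.56 6.3 13.2
top 0.13 31 9.63 6.6 12.5
top 0.145 22 9.5 7.1 12.3
side 0.1 32 11.8 7.7 16.8
side 0.115 42 11.55 7.6 16.0
side 0.13 34 11.21 7.5 14.8
side 0.145 25 11.27 8.7 14.0
```

```bash
python3 -c "
from plant import ticket
print(ticket.sign_off())"
```

```text
the job is handed in; nothing more can be done
None
```

The lever is fully home on the splined shaft and was swung clockwise until contact with the red stop post, then released and handed in at about 37 s; the top camera puts it within 0.5° of the stop (side camera about 2° off), the last nudge on the handle peaked at about 8 N, and the tin, whetstone and blank did not visibly move.

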